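# Fetch the hemmed-in circuit board for testing

### The job

First clear the amber jar, the red solder spool and the blue brush off the grey tray and stand all three on the dark side mat, leaving the circuit board where it is. Then lay the board centred and squarely (either way round) on the yellow sprung platform of the test fixture and press it down until the catch holds the platform down by itself. Only after that stand each of the three back in the middle of the square edged in its own colour on the tray (jar orange, spool red, brush blue), keeping them upright throughout.

Things in the scene. Friction and masses are not known exactly. Their poses are not given: they have to be found in the camera images.
- board: circuit board on an aluminium carrier, 56 (x) by 120 (y) mm, 0.2 kg, loose; carrier 10 mm thick with straight sides, green board to 12 mm, a flat black block in the middle to 18 mm (press there). Origin: centre of underside, z up. It starts mid a fixed grey tray 230 by 190 by 4 mm high, square to it, with the three standing things 10 to 27 mm off its long sides, in the fingers' way.
- jar: amber glass jar with paper label and orange lid, loose, about 0.2 kg: round, 52 mm diameter up to 70 mm height, narrower above, 100 mm tall. Origin: centre of the underside, z up.
- spool: solder spool standing on end, red flanges and silvery winding, loose, about 0.25 kg: round, 56 mm diameter, 70 mm tall, grips as a plain cylinder. Origin: centre of the underside, z up.
- brush: blue hand brush standing on its black bristle block, loose, about 0.13 kg, 90 mm tall: up to 48 mm height 38 (x) by 56 (y) mm; above that, its handle, 30 (x) by 46 (y) mm. Origin: centre of the underside, z up. At the start square to the tray within 0.2 rad.
- home_orange: orange-edged square with a white middle fixed on the tray, 74 by 74 by 2 mm, its top 6 mm above the table: the jar's place, where it stands at the start. Origin: centre of the underside; x, y along its sides and the tray's. Two squares lie on the board's -x side, one on its +x side. Two parts boxes 14 mm high lie on the tray's +x corners, clear of the squares.
- home_red: red-edged square with a white middle on the tray, fixed, same size and height: the spool's place; the spool stands on it at the start. Origin: centre of the underside; axes as the tray's.
- home_blue: blue-edged square with a white middle on the tray, fixed, same size and height: the brush's place; the brush stands on it at the start. Origin: centre of the underside; axes as the tray's.
- side_mat: dark blue-grey mat on the table beside the tray, fixed and empty, 270 (x) by 130 (y) by 2 mm thick. Origin: centre of the underside, x along its length. Room for the three things in a row along x, 80 mm apart.
- platform_top (a point): centre of the top of the yellow sprung platform in a low grey test fixture on the other side of the tray. The platform is 70 (x) by 130 (y) mm, flat, no rims, 50 mm above the table when up. The frame round it is 110 by 190 mm (y from -85 to 105) and 34 mm high, below the platform even when that is down. The board's long side (y) goes along this y. z up.
- platform (a joint): how far the platform has sunk, m: 0 up, 0.014 lower stop. Its spring pushes up with about 5 N when up and 11 N at the stop, so it does not sink under the board alone; pushing past the catch takes 10 to 15 N. A hidden spring bolt snaps over it at 0.009: pressed a little deeper (0.011 to 0.013) and let go, it stays at about 0.009.

How it is judged (in metres and radians):
On the way, in this order (a step that is already met when the one before it is completed fails the run):
1. jar, spool and brush all stand released on the side mat, the board still where it was (within 30 mm) (x of jar in the frame of side_mat between -0.135 and 0.135 m and y of jar in the frame of side_mat between -0.065 and 0.065 m and z of each of jar, spool, brush in the frame of side_mat below 0.01 m and angle between each of jar, spool, brush's own z axis and vertical below 0.12 rad and linear speed of each of jar, spool, brush below 0.02 m/s and contact force between the fingers and jar below 0.05 N and x of spool in the frame of side_mat between -0.135 and 0.135 m and y of spool in the frame of side_mat between -0.065 and 0.065 m and contact force between the fingers and spool below 0.05 N and x of brush in the frame of side_mat between -0.135 and 0.135 m and y of brush in the frame of side_mat between -0.065 and 0.065 m and contact force between the fingers and brush below 0.05 N and distance of board from where it was at the start of the episode below 0.03 m), for 0.2 s.
2. the board lies on the platform, latched down with the robot off it, while the three still stand clear of their squares (over 100 mm) (value of joint platform above 0.0075 m and horizontal distance between board and platform_top below 0.012 m and z of board in the frame of platform_top below 0.004 m and angle between the y axis of board and the y axis of platform_top, either way round below 0.2 rad and angle between board's own z axis and vertical below 0.1 rad and linear speed of board below 0.02 m/s and contact force between each of the fingers, the arm and board below 0.05 N and horizontal distance between jar and home_orange above 0.1 m and horizontal distance between spool and home_red above 0.1 m and horizontal distance between brush and home_blue above 0.1 m), for 0.3 s.
At the end, for the whole second after the job is handed in: The platform is latched down (sunk more than 7.5 mm) with the board flat on it, within 12 mm of its centre and within 0.2 rad of square, either way round; jar, spool and brush stand upright on their own colour-edged squares, each within 15 mm of its centre; everything is released and at rest (value of joint platform above 0.0075 m and horizontal distance between board and platform_top below 0.012 m and z of board in the frame of platform_top below 0.004 m and angle between the y axis of board and the y axis of platform_top, either way round below 0.2 rad and angle between board's own z axis and vertical below 0.1 rad and linear speed of each of board, jar, spool, brush below 0.02 m/s and contact force between the fingers and board below 0.05 N and horizontal distance between jar and home_orange below 0.015 m and z of jar in the frame of home_orange below 0.008 m and angle between each of jar, spool, brush's own z axis and vertical below 0.12 rad and contact force between the fingers and jar below 0.05 N and horizontal distance between spool and home_red below 0.015 m and z of spool in the frame of home_red below 0.008 m and contact force between the fingers and spool below 0.05 N and horizontal distance between brush and home_blue below 0.015 m and z of brush in the frame of home_blue below 0.008 m and contact force between the fingers and brush below 0.05 N); the robot touches nothing.
It fails at once if the jar is tipped over (more than 0.6 rad) (angle between jar's own z axis and vertical above 0.6 rad).
It fails at once if the spool is tipped over (more than 0.6 rad) (angle between spool's own z axis and vertical above 0.6 rad).
It fails at once if the brush is tipped over (more than 0.6 rad) (angle between brush's own z axis and vertical above 0.6 rad).
It also fails if it takes over 147 s, if anything falls off the work surface, if the arm or the gripper's body presses on something with over 40 N, if the wrist force passes 120 N, or if a joint passes its speed limit or range.

### The arm

A 6-joint arm with a two-finger parallel gripper is mounted at the origin on the work surface. World frame = base frame: x ahead of the robot, y to its left, z up, the work surface at z = 0. Lengths are in m, angles in degrees, forces in N, time in s.
With the tool pointing down it reaches from about 0.325 to 0.85 m from the base axis. Payload 15.5 kg.
Tool frame: the origin (TCP) lies midway between the tips of the shut fingers; the grasp point (between the pads) lies 19 mm behind it; z points along the fingers, y is the line along which they close (so a half turn about z gives the same grasp; the last joint's range is limited). The gripper opens to 91 mm and grips with 3 to 60 N. Pads are 32 mm wide; open, the fingers measure 118 mm over their backs; the gripper's body (76 mm by 178 mm) begins 60 mm behind the grasp point.
Start: joints at [-69.7, 28.281, 77.091, -0, 74.628, -5.472], TCP at [0.272, -0.563, 0.214] pointing down, gripper open.
Joint ranges: [-166.48, 166.48], [-47.26, 123.95], [12.59, 153.08], [-70.14, 250.14], [6.76, 159.57], [-176.63, 176.63]. Speed limits (degrees/s): [108.29, 108.29, 147.25, 172.46, 172.46, 172.46].

### API

Orientations are given as a 3x3 rotation matrix whose columns are the frame's x, y, z axes.
In Python, from bench import ctrl gives the robot as it stands. The module is installed in compiled form; this text tells all that it offers. Calls block until the motion is done:
- ctrl.goto(position, orientation): joint-space move of the TCP to a pose.
- ctrl.move_l(position, vel=0.15, ori=None, contact_N=None): straight line of the TCP; ori=None keeps the orientation; vel is the mean speed in m/s. With contact_N (N) it stops when the force on the tool has changed by that much, and returns True; else False.
- ctrl.movej(angles): joint-space move.
- ctrl.command_gripper(opening): opening from 0.0 (shut) to 1.0 (fully open); the grip force is fixed at half the most; returns when the fingers have stopped.
- ctrl.sleep(seconds).
- ctrl.ik(position, orientation): joint angles nearest the present ones, or None.
- ctrl.read_camera(name): name is "scene" or "top" or "wrist"; returns the picture (384x512x3 uint8, blue, green, red); there is no depth.
- ctrl.camera_params(name): a dict with "fx", "fy", "cx", "cy" (pixels), "pose" (4x4, takes a point from camera to world coordinates); the wrist camera has in their place "T_tool_cam" (4x4, takes a point from camera to tool coordinates, whose origin is the TCP and whose axes are the flange's). Camera axes: x right, y up, looking along -z (the intrinsics and any distortion apply to the point x, -y, -z); pixel columns grow to the right and rows downward; lengths in m; the calibration is good to about 2 mm. A picture is of the moment at which its call begins: read the wrist's pose just before it. camera_params takes no time and is no camera call.
A pose or a line that the arm cannot do raises ctrl.MotionError and nothing moves.
- ctrl.sign_off(): hands the job in; it is judged then, once.
Readings, each from a call of its own:
- ctrl.current_t(): time.
- ctrl.current_q(): joint angles.
- ctrl.current_dq(): joint speeds.
- ctrl.current_effort(): joint torques, N m.
- ctrl.current_tool_pos(): TCP position.
- ctrl.current_eef_rot(): TCP orientation.
- ctrl.current_contact_force(): force on the tool from outside, world axes, zero at the start.
- ctrl.current_wrist_torque(): the same for the moment, N m.
- ctrl.current_grip_width(): opening from 0.0 (shut) to 1.0 (fully open).
- ctrl.current_grasp_force(): force on a finger pad.
Only numpy, scipy, OpenCV 4.12 (cv2) and the standard library are available. Lean on these libraries where they do the work, as an engineer would, in place of code of your own. Each camera call takes 0.05 s, during which the arm holds its last target. There are 200 camera calls.

## Working session

There is one attempt and no reset: what is moved stays moved. The work goes in short steps, each a Python script; the robot and the scene stay as the last script left them, time stands still between calls to the robot, and variables do not carry over. Pictures are saved under pics/ and viewed, at most 14 in all, crops included, and the job is handed in when it is done.

```bash
mkdir -p pics
python3 - <<'E'
from bench import ctrl
import cv2, numpy as np
np.set_printoptions(precision=4,suppress=True)
for n in ("scene","top","wrist"):
    cv2.imwrite(f"pics/a_{n}.png",ctrl.read_camera(n)); p=ctrl.camera_params(n); print(n,p)
print(ctrl.current_eef_rot(),ctrl.current_tool_pos(),ctrl.current_t())
E
```

```text
scene {'fx': 395.97655839890666, 'fy': 395.97655839890666, 'cx': 253.47452359394842, 'cy': 190.77592010769374, 'pose': array([[ 0.8418, -0.3592,  0.403 ,  0.8619],
       [ 0.5396,  0.538 , -0.6476, -0.5   ],
       [ 0.0158,  0.7626,  0.6467,  0.5874],
       [ 0.    ,  0.    ,  0.    ,  1.    ]])}
top {'fx': 349.19781296786067, 'fy': 349.19781296786067, 'cx': 252.35566501781534, 'cy': 188.03325013890495, 'pose': array([[-0.0248,  0.9961, -0.0843,  0.4522],
       [-0.9992, -0.0221,  0.0331,  0.0226],
       [ 0.0311,  0.085 ,  0.9959,  0.8804],
       [ 0.    ,  0.    ,  0.    ,  1.    ]])}
wrist {'fx': 288.9644355136027, 'fy': 288.9644355136027, 'cx': 254.03814040531236, 'cy': 191.5720051668359, 'T_tool_cam': array([[-0.0002,  0.9705,  0.2413,  0.0672],
       [ 1.    ,  0.0001,  0.0002, -0.0005],
       [ 0.0002,  0.2413, -0.9705, -0.1721],
       [ 0.    ,  0.    ,  0.    ,  1.    ]])}
[[ 0.9005  0.4348 -0.0003]
 [ 0.4348 -0.9005  0.0009]
 [ 0.0001 -0.0009 -1.    ]] [ 0.2717 -0.5626  0.2135] 0.15
```

View pics/a_top.png

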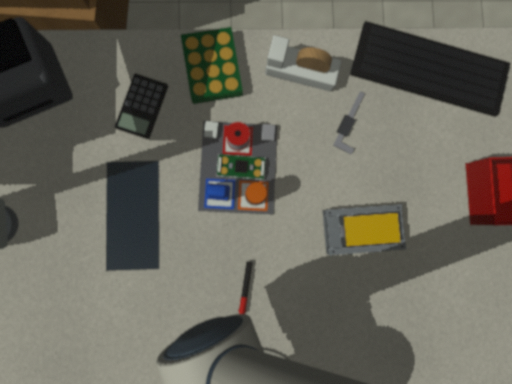

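View pics/a_scene.png

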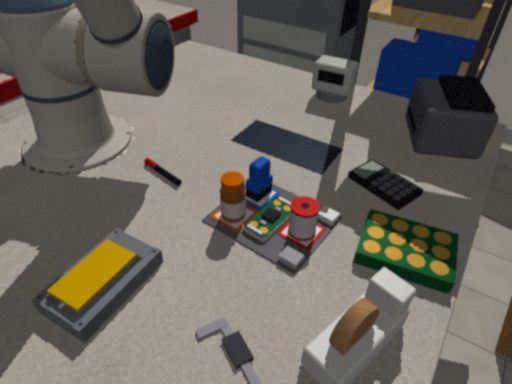

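```bash
cat > h.py <<'E'
from bench import ctrl
import cv2, numpy as np
np.set_printoptions(precision=4,suppress=True)
def cam(name):
    """picture, intrinsics, cam->world pose"""
    p=ctrl.camera_params(name)
    if name=="wrist":
        T=np.eye(4); T[:3,:3]=ctrl.current_eef_rot(); T[:3,3]=ctrl.current_tool_pos()
        p["pose"]=T@p["T_tool_cam"]
    return ctrl.read_camera(name),p
def ray(p,uv):
    uv=np.atleast_2d(uv).astype(float)
    d=np.c_[(uv[:,0]-p["cx"])/p["fx"],-(uv[:,1]-p["cy"])/p["fy"],-np.ones(len(uv))]
    return p["pose"][:3,3],d@p["pose"][:3,:3].T
def onplane(p,uv,z):
    o,d=ray(p,uv); return o+d*((z-o[2])/d[:,2])[:,None]
def tri(views):
    """views: [(p,uv)] -> point, residual"""
    A=np.zeros((3,3)); b=np.zeros(3); R=[]
    for p,uv in views:
        o,d=ray(p,uv); d=d[0]/np.linalg.norm(d[0]); M=np.eye(3)-np.outer(d,d); A+=M; b+=M@o; R.append((o,M))
    x=np.linalg.solve(A,b); return x,max(np.linalg.norm(M@(x-o)) for o,M in R)
def proj(p,X):
    c=(np.atleast_2d(X)-p["pose"][:3,3])@p["pose"][:3,:3]
    return np.c_[p["cx"]+p["fx"]*c[:,0]/-c[:,2],p["cy"]-p["fy"]*c[:,1]/-c[:,2]]
def down(a):
    """tool down, closing (y) axis direction at angle a (rad) in world xy"""
    y=np.array([np.cos(a),np.sin(a),0]); z=np.array([0,0,-1.]); return np.c_[np.cross(y,z),y,z]
def blob(mask):
    n,l,s,c=cv2.connectedComponentsWithStats(mask.astype(np.uint8))
    i=1+np.argmax(s[1:,4]); cnt=cv2.findContours((l==i).astype(np.uint8),0,1)[0][0]
    return c[i],s[i,4],cv2.minAreaRect(cnt),cnt
E
python3 - <<'E'
from h import *
im,p=cam("top")
def show(n,uv,z): print(n,onplane(p,uv,z))
show("tray corners TL,TR,BR,BL",[(203,122),(279,123),(274,213),(199,211)],.004)
show("mat",[(107,162),(157,161),(158,269),(108,270)],.002)
hsv=cv2.cvtColor(im,cv2.COLOR_BGR2HSV)
m=cv2.inRange(hsv,(20,180,120),(35,255,255)); m[:,:300]=0
c,a,r,_=blob(m>0); print(a,r); show("platform",np.vstack([c,cv2.boxPoints(r)]),.05)
show("jar lid",(256,192),.1);show("spool",(238,136),.07);show("brush",(218,191),.09);show("board",(243,166),.02)
show("frame",[(324,210),(403,203),(405,245),(330,256)],.034)
E
```

```text
tray corners TL,TR,BR,BL [[ 0.6981  0.1151  0.004 ]
 [ 0.6923 -0.0792  0.004 ]
 [ 0.4623 -0.0594  0.004 ]
 [ 0.4718  0.1279  0.004 ]]
mat [[0.6001 0.3565 0.002 ]
 [0.6002 0.2321 0.002 ]
 [0.3321 0.2301 0.002 ]
 [0.3332 0.3514 0.002 ]]
1539 ((371.7144775390625, 229.14480590820312), (28.905139923095703, 53.76948547363281), 85.36454010009766)
platform [[ 0.4175 -0.2878  0.05  ]
 [ 0.4483 -0.2219  0.05  ]
 [ 0.4555 -0.3523  0.05  ]
 [ 0.3868 -0.3538  0.05  ]
 [ 0.3801 -0.2242  0.05  ]]
jar lid [[ 0.5091 -0.0113  0.1   ]]
spool [[0.6446 0.0264 0.07  ]]
brush [[0.514  0.0742 0.09  ]]
board [[0.5804 0.0158 0.02  ]]
frame [[ 0.4662 -0.1788  0.034 ]
 [ 0.4787 -0.375   0.034 ]
 [ 0.3765 -0.3736  0.034 ]
 [ 0.3553 -0.1887  0.034 ]]
```

Run:
```python
from h import *
import pickle
V=[]
for i,(x,y) in enumerate([(0.43,-0.24),(0.56,-0.04),(0.56,0.09)]):
    ctrl.goto([x,y,.27 if i else .25],down(-np.pi/2))
    im,p=cam("wrist"); V.append((im,p)); cv2.imwrite(f"pics/b{i}.png",im)
pickle.dump(V,open("v.pkl","wb")); print(ctrl.current_t())
```

```text
3.2417
```

View pics/b0.png

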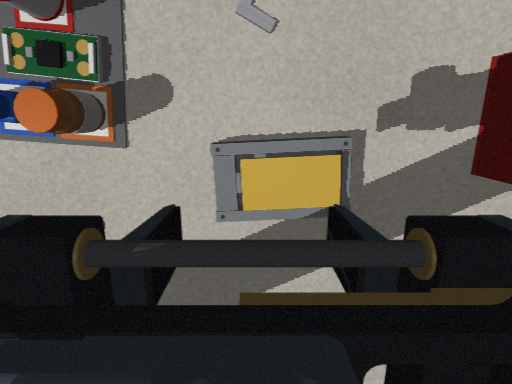

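View pics/b1.png

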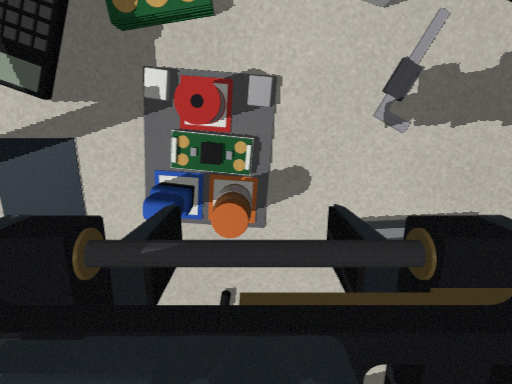

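View pics/b2.png

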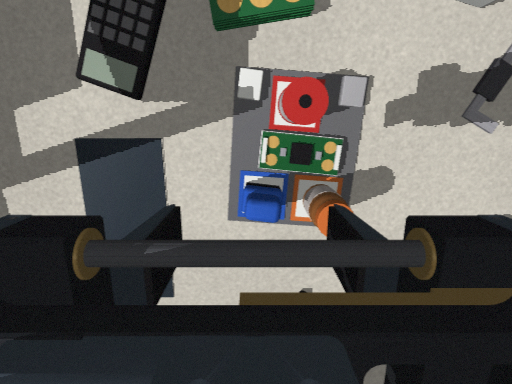

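Run:
```python
from h import *
import pickle
V=pickle.load(open("v.pkl","rb"))
a=cv2.resize(V[1][0][60:240,135:285],None,fx=3.3,fy=3.3,interpolation=2)
b=cv2.resize(V[2][0][60:240,225:375],None,fx=3.3,fy=3.3,interpolation=2)
cv2.imwrite("pics/c1.png",a);cv2.imwrite("pics/c2.png",b)
```

```text
(no output)
```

View pics/c1.png

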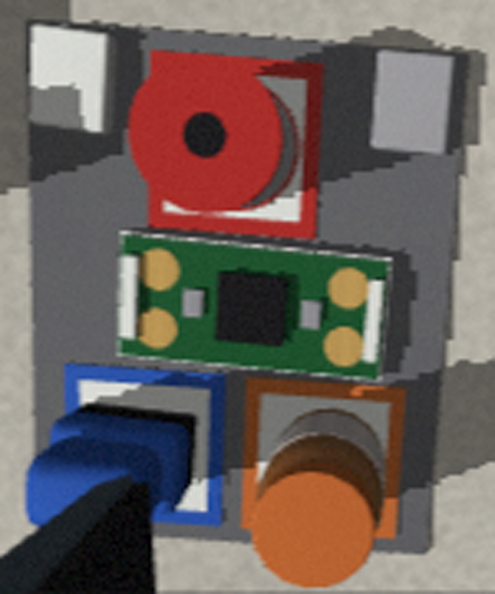

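View pics/c2.png

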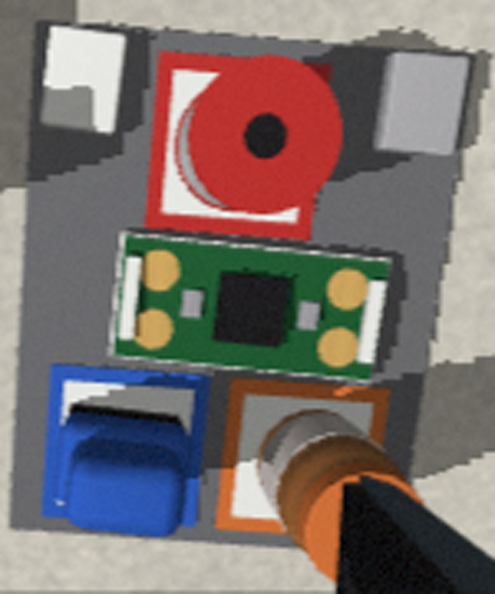

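Run:
```python
from h import *
import pickle
V=pickle.load(open("v.pkl","rb")); p1,p2=V[1][1],V[2][1]
f1=lambda c:np.array(c)/3.3+[135,60]
f2=lambda c:np.array(c)/3.3+[225,60]
P={"spool hole":((205,134),(265,135)),"block":((252,308),(252,309)),"jar lid":((312,528),(366,527)),
"bd1":((122,232),(122,231)),"bd2":((392,258),(392,258)),"bd3":((383,381),(373,381)),"bd4":((117,355),(110,355)),
"red TL":((150,50),(160,50)),"red BR":((317,237),(311,240)),"blue TL":((66,364),(52,364)),"blue TR":((225,374),(210,375)),"blue BR":((221,525),(197,527)),
"or TL":((247,377),(231,378)),"or TR":((406,388),(390,390)),"or BL":((242,527),(216,528))}
for k,(a,b) in P.items():
    x,r=tri([(p1,f1(a)),(p2,f2(b))]); print(k,x,"res",round(r,4))
for n,z,p,f,L in [("red1",.006,p1,f1,[(150,50),(324,62),(317,237),(150,232)]),("red2",.006,p2,f2,[(160,50),(331,65),(311,240),(147,228)]),
 ("blue2",.006,p2,f2,[(52,364),(210,375),(197,527),(42,515)]),("or1",.006,p1,f1,[(247,377),(406,388),(396,538),(242,527)]),
 ("bd1",.016,p1,f1,[(122,232),(392,258),(383,381),(117,355)]),("bd2",.016,p2,f2,[(122,231),(392,258),(373,381),(110,355)])]:
    Q=onplane(p,f(L),z)[:,:2]; e=np.roll(Q,-1,0)-Q
    print(n,Q.mean(0),"sides",np.linalg.norm(e,axis=1),"ang of TL->TR",np.degrees(np.arctan2(e[0,1],e[0,0])), "TR->BR",np.degrees(np.arctan2(e[1,1],e[1,0])))
print("brush base +x edge",onplane(p2,f2([(75,400),(185,415)]),.006)); 
print("jar base far",onplane(p1,f1([(328,408)]),.006),onplane(p2,f2([(303,410)]),.006))
hsv=cv2.cvtColor(V[0][0],cv2.COLOR_BGR2HSV); c,a,r,_=blob(cv2.inRange(hsv,(18,180,100),(35,255,255))[:230]>0); B=cv2.boxPoints(r)
Q=onplane(V[0][1],B,.05); e=np.roll(Q,-1,0)-Q; print("plat",Q[:,:2].mean(0),np.linalg.norm(e,axis=1),np.degrees(np.arctan2(e[:,1],e[:,0])))
pt=ctrl.camera_params("top"); print("plat tri",tri([(V[0][1],B.mean(0)),(pt,(371.7,229.1))]))
```

```text
spool hole [0.6489 0.0278 0.077 ] res 0.0
block [0.5791 0.021  0.0219] res 0.0
jar lid [ 0.5075 -0.0108  0.1064] res 0.0003
bd1 [0.612  0.0782 0.0136] res 0.0004
bd2 [ 0.6007 -0.0405  0.0166] res 0.0002
bd3 [ 0.5455 -0.0364  0.0154] res 0.0002
bd4 [0.5577 0.0833 0.0167] res 0.0001
red TL [0.6874 0.0624 0.0087] res 0.0002
red BR [ 0.6086 -0.0069  0.0057] res 0.0005
blue TL [0.552  0.1099 0.0071] res 0.0001
blue TR [0.547  0.0368 0.0069] res 0.0001
blue BR [0.4741 0.0413 0.0103] res 0.0003
or TL [0.5453 0.0269 0.0058] res 0.0001
or TR [ 0.5401 -0.047   0.0073] res 0.0003
or BL [0.4722 0.0318 0.0073] res 0.0001
red1 [0.6477 0.0281] sides [0.0746 0.0738 0.0747 0.0764] ang of TL->TR -93.75384613454366 TR->BR 176.51982327039497
red2 [0.6479 0.0277] sides [0.0739 0.0739 0.0738 0.0747] ang of TL->TR -94.7033211165196 TR->BR 176.43580668478134
blue2 [0.5123 0.0758] sides [0.0735 0.0746 0.075  0.0738] ang of TL->TR -94.04619327535463 TR->BR 176.8172733262952
or1 [ 0.5059 -0.0076] sides [0.074  0.0741 0.0746 0.0737] ang of TL->TR -94.07309532136289 TR->BR 176.40116002502484
bd1 [0.5787 0.021 ] sides [0.1186 0.0552 0.1205 0.0546] ang of TL->TR -95.46371382392289 TR->BR 175.6967741392953
bd2 [0.5792 0.0212] sides [0.1195 0.0552 0.1201 0.055 ] ang of TL->TR -95.59854677593874 TR->BR 175.30909762420336
brush base +x edge [[0.5349 0.0994 0.006 ]
 [0.5277 0.0479 0.006 ]]
jar base far [[ 0.5307 -0.0105  0.006 ]] [[ 0.5301 -0.0073  0.006 ]]Traceback (most recent call last):
  File "<stdin>", line 19, in <module>
  File "h.py", line 31, in blob
    i=1+np.argmax(s[1:,4]); cnt=cv2.findContours((l==i).astype(np.uint8),0,1)[0][0]
        ~~~~~~~~~^^^^^^^^^
    return _wrapfunc(a, 'argmax', axis=axis, out=out, **kwds)
    return bound(*args, **kwds)
ValueError: attempt to get argmax of an empty sequence
```

```bash
cat >> h.py <<'E'
D=np.pi/180; SAFE=.185
JAR,SPOOL,BRUSH=.033,.026,.053      # TCP height above underside when gripped
def pick(xy,z,a,op,safe=SAFE):
    ctrl.move_l([*xy,safe],vel=.3,ori=down(a)); ctrl.command_gripper(op)
    ctrl.move_l([*xy,z],vel=.15); ctrl.command_gripper(0)
    print("grip mm",ctrl.current_grip_width()*91,"F",ctrl.current_grasp_force())
    ctrl.move_l([*xy,safe],vel=.15)
def place(xy,z,a,op,safe=SAFE):
    ctrl.move_l([*xy,safe],vel=.22,ori=down(a)); ctrl.move_l([*xy,z+.015],vel=.15)
    c=ctrl.move_l([*xy,z-.003],vel=.03,contact_N=4)
    print("contact",c,"dz mm",(ctrl.current_tool_pos()[2]-z)*1e3)
    ctrl.command_gripper(op); ctrl.move_l([*xy,safe],vel=.15); print("t",ctrl.current_t())
E
python3 - <<'E'
from h import *
import pickle
V=pickle.load(open("v.pkl","rb"))
L=[(241,157),(340,154),(341,207),(243,211)]
Q=onplane(V[0][1],L,.05)[:,:2]; e=np.roll(Q,-1,0)-Q; print("plat",Q.mean(0),np.linalg.norm(e,axis=1),np.degrees(np.arctan2(e[:,1],e[:,0])))
print("plat tri",tri([(V[0][1],np.mean(L,0)),(ctrl.camera_params("top"),(371.7,229.1))]))
print(V[0][0][180,290],V[0][0][260,300])
ctrl.goto([.5125,.0763,SAFE],down(-8*D))
pick((.5125,.0763),.006+BRUSH,-8*D,.75)
place((.546,.2925),.002+BRUSH,0,.65)
print(ctrl.current_q())
cv2.imwrite("pics/d.png",np.hstack([cv2.resize(cam("top")[0],(400,300)),cv2.resize(cam("scene")[0],(400,300))]))
E
```

```text
plat [ 0.4163 -0.2894] [0.1274 0.0714 0.132  0.0729] [ -88.2736 -174.8279   92.4388    1.4862]
plat tri (array([ 0.417 , -0.2895,  0.0468]), np.float64(0.0006825129520183861))
[ 67 157 191] [39 37 36]
grip mm 29.71909674430889 F 29.99902904033661
contact True dz mm -0.3393761731037351
t 12.2583
[22.657  29.4773 79.9988  0.0007 70.6448 22.6575]
```

View pics/d.png

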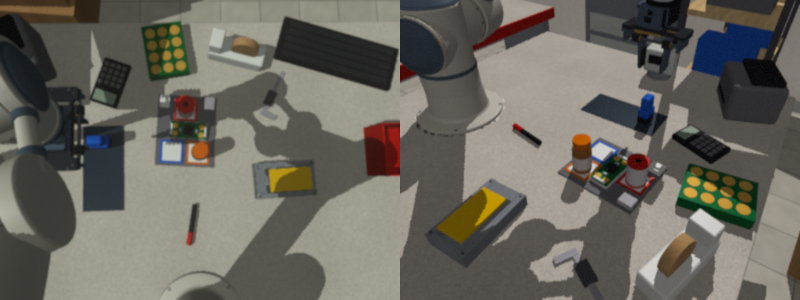

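Run:
```python
from h import *
pick((.506,-.009),.006+JAR,-3.8*D,.85)
place((.466,.2925),.002+JAR,90*D,.85)
pick((.648,.028),.006+SPOOL,86*D,.9)
place((.386,.2925),.002+SPOOL,90*D,.9)
# look at the tray/board from above
V=[]
ctrl.goto([.49,.02,.2],down(-90*D)); im,p=cam("wrist"); cv2.imwrite("pics/e.png",im)
import pickle; pickle.dump((im,p),open("e.pkl","wb")); print(ctrl.current_t())
cv2.imwrite("pics/e2.png",np.hstack([cv2.resize(im,(400,300)),cv2.resize(cam("scene")[0],(400,300))]))
```

```text
grip mm 51.23051903043943 F 30.001017912703247
contact True dz mm -0.14212762922924393
t 21.85
grip mm 55.4918312276159 F 30.00073939561844
contact True dz mm -0.25987991168976293
t 31.475
33.7833
```

View pics/e2.png

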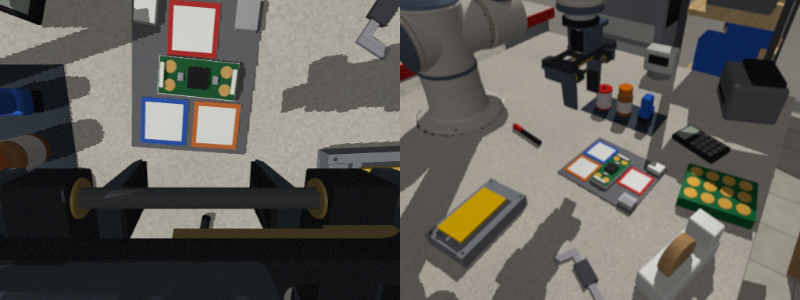

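Run:
```python
from h import *
import pickle
im,p=pickle.load(open("e.pkl","rb")); hsv=cv2.cvtColor(im,cv2.COLOR_BGR2HSV)
def rect(n,m,z):
    c,a,r,_=blob(m>0); B=cv2.boxPoints(r)+.0; Q=onplane(p,B,z)[:,:2]; e=np.roll(Q,-1,0)-Q
    print(n,a,"px",np.round(B.mean(0)),Q.mean(0),np.linalg.norm(e,axis=1),np.degrees(np.arctan2(e[:,1],e[:,0]))%90)
g=cv2.inRange(hsv,(40,60,20),(85,255,255)); g[:,:190]=0; g[:,320]=0; g=cv2.morphologyEx(g,cv2.MORPH_CLOSE,np.ones((25,25)))
rect("board",g,.016)
w=cv2.inRange(hsv,(0,0,185),(180,25,255))
for n,(x0,x1,y0,y1) in dict(red=(212,282,0,72),blue=(175,242,122,192),orange=(242,310,122,197)).items():
    m=np.zeros_like(w); m[y0:y1,x0:x1]=w[y0:y1,x0:x1]; m=cv2.morphologyEx(m,cv2.MORPH_OPEN,np.ones((5,5))); rect(n,m,.006)
```

```text
board 7216 px [425. 344.] [ 0.2364 -0.2298] [0.1358 0.2419 0.1385 0.2614] [ 4.1104  0.0643 12.1676  0.0728]
red 2893 px [247.  37.] [0.6489 0.0294] [0.0596 0.0583 0.0597 0.0608] [83.4358 85.9665 85.8988 85.7903]
blue 2175 px [209. 155.] [0.5129 0.0776] [0.0596 0.0583 0.0596 0.0606] [83.2133 86.5373 85.4482 86.4001]
orange 2130 px [276. 160.] [ 0.5063 -0.0072] [0.0592 0.0578 0.0594 0.0601] [85.5997 85.7261 87.8173 85.5579]
```

Run:
```python
from h import *
pick((.579,.021),.0088,-4.5*D,.9)
place((.417,-.2888),.0548,2.3*D,.85)
ctrl.command_gripper(0)
ctrl.goto([.35,-.289,.25],down(-90*D))
im,p=cam("wrist"); import pickle; pickle.dump((im,p),open("f.pkl","wb")); print(ctrl.current_t())
cv2.imwrite("pics/f.png",cv2.resize(im[60:240,150:400],None,fx=3,fy=3,interpolation=2))
```

```text
grip mm 55.25454580812376 F 29.892607033252716
contact True dz mm -1.3076252489809677
t 43.6167
46.275
```

View pics/f.png

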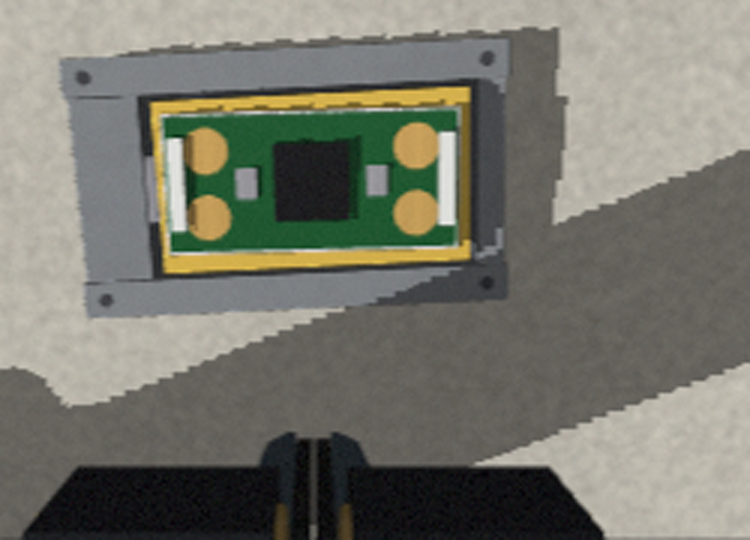

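Run:
```python
from h import *
import pickle
im,p=pickle.load(open("f.pkl","rb")); b=onplane(p,(254,120.3),.067)[0]; print(b)
x,y=b[:2]
ctrl.move_l([x,y,.12],vel=.25,ori=down(2.3*D)); ctrl.move_l([x,y,.078],vel=.12)
print(ctrl.move_l([x,y,.062],vel=.02,contact_N=2.5)); z0=ctrl.current_tool_pos()[2]; print(z0,ctrl.current_contact_force())
for d in (.004,.008,.0125):
    c=ctrl.move_l([x,y,z0-d],vel=.02,contact_N=28); print(d,c,ctrl.current_tool_pos()[2]-z0,ctrl.current_contact_force())
ctrl.sleep(.2); ctrl.move_l([x,y,.12],vel=.1)
ctrl.goto([.35,-.289,.25],down(-90*D))
im,p=cam("wrist"); pickle.dump((im,p),open("g.pkl","wb")); print(ctrl.current_t())
cv2.imwrite("pics/g.png",cv2.resize(im[60:240,150:400],None,fx=3,fy=3,interpolation=2))
```

```text
[ 0.4163 -0.2885  0.067 ]
True
0.06684917575351162 [0.2016 0.4607 4.4418]
0.004 False -0.00367595885110672 [-2.5036  0.1486 13.5818]
0.008 False -0.008009614142892238 [ 0.274  -0.4963  6.2464]
0.0125 False -0.01242423614347761 [-0.1877  0.2616  7.7837]
52.6583
```

View pics/g.png

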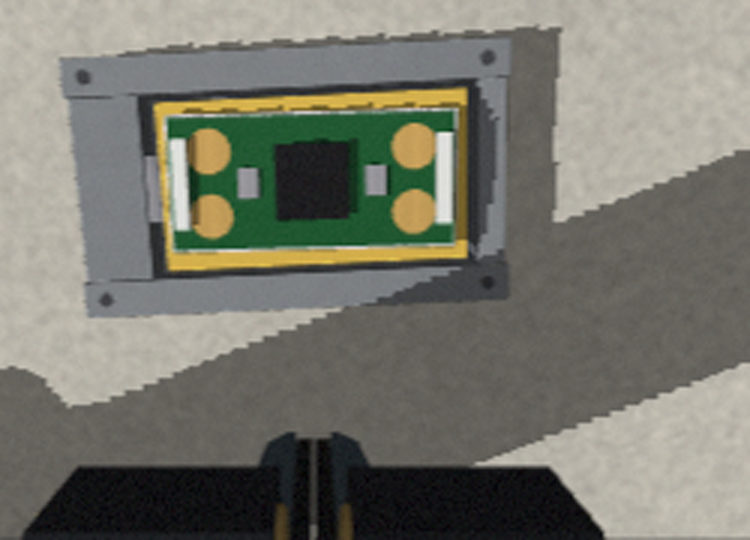

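Run:
```python
from h import *
import pickle
ctrl.goto([.45,.15,.25],down(90*D))
pick((.386,.2925),.002+SPOOL,90*D,.9)
place((.6483,.0285),.006+SPOOL,86*D,.9)
pick((.466,.2925),.002+JAR,90*D,.85)
place((.506,-.0075),.006+JAR,-3.8*D,.85)
pick((.546,.2925),.002+BRUSH,0,.7)
place((.5125,.0765),.006+BRUSH,-3.8*D,.65)
ctrl.goto([.46,.02,.25],down(-90*D)); im,p=cam("wrist"); pickle.dump((im,p),open("k.pkl","wb"))
print(ctrl.current_t())
cv2.imwrite("pics/k.png",np.hstack([im[:230,130:330],cam("scene")[0][130:360,30:370]]))
```

```text
grip mm 55.273631602398396 F 30.00099867582321
contact True dz mm -0.23531790902460437
t 64.675
grip mm 51.313775388694765 F 30.000996217131615
contact True dz mm -0.18157491025127398
t 74.0417
grip mm 29.662098958510416 F 29.989530444145203
contact True dz mm -0.6071400820450851
t 82.4417
83.7917
```

View pics/k.png

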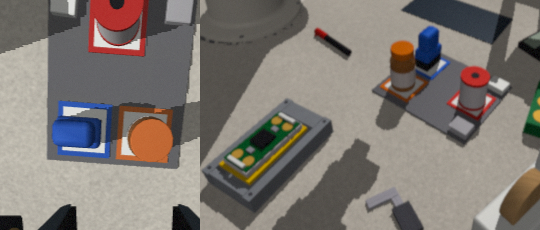

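Run:
```python
from h import *
import pickle
im,p=pickle.load(open("k.pkl","rb"))
e=[]
for n,uv,z,h in [("jar",(280.5,140),.106,(.506,-.0075)),("spool",(245.5,3),.076,(.6483,.0285)),("brush",(201.5,133),.093,(.5125,.0765))]:
    d=onplane(p,uv,z)[0,:2]-h; print(n,d); e.append(np.hypot(*d))
if max(e)<.010: print(ctrl.sign_off())
```

```text
jar [-0.0003 -0.0005]
spool [-0.0014  0.0012]
brush [-0.0001  0.0026]
the job is handed in; nothing more can be done
None
```

The job is handed in at about 84 s of the 147 s allowed: the board lies centred on the platform, pressed past the catch and still down in the picture taken after release, and the jar, spool and brush stand on their own squares, each measured within 3 mm of its centre.

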